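Gauge a spacer tube in a taper slot and mark the reading

TASK

Slide the brass spacer tube up off the slanted peg and stand it in the wide part of the gauge's slot, ahead of the cursor's arm. Push it along towards the narrow end until it wedges firmly against both jaws and leave it standing there; then slide the red cursor up behind it until its arm just touches the tube, to keep the reading. Let go of everything and leave the other things on the bench where they are.

Things in the scene. Friction and masses are not known exactly. Their poses are not given: they have to be found in the camera images.
- spacer_tube: Brass spacer tube, 110 mm long, outside diameter 26 mm, bore 18 mm, 0.11 to 0.22 kg; a narrow steel-coloured band near each end. It starts threaded on the slanted peg. Origin: centre of its lower end face; its z axis runs along the tube towards the upper end.
- tube_foot (a point): Centre of the tube's lower end face (same point as the tube's origin).
- tube_band (a point): Point on the tube's axis 40 mm above its lower end.
- peg_stand: Fixed grey stand, base 110 x 90 x 16 mm, with a round steel peg (13 mm thick, 92 mm long) that leans 30 degrees from vertical towards the stand's own -x (roughly towards the robot). The tube rests on a dark collar (38 mm diameter) at the peg's foot; the peg ends inside the tube, 18 mm below its upper end. Origin: centre of the base's underside, z up.
- peg_foot (a point): Where the peg's axis leaves the collar: the lower end of the seated tube rests here. In the stand's frame at (20, 0, 26) mm.
- peg_tip (a point): Free end of the peg, on its axis, 92 mm from peg_foot. On the straight way from here to the gauge stands the bench's own hot-air tool in its holder (fixed, about 0.25 m high, at world x = 0.5 to 0.7, y = -0.15 to -0.23): pass above it or on its robot side.
- gauge: Fixed taper gauge, blue base plate 240 x 160 x 12 mm; its top is the slot floor. Two 30 mm high jaws on it (tops 42 mm above the bench) form a slot narrowing towards the gauge's +x by 0.16 mm per mm, from about 46 to 17 mm wide, along y = about -40 mm, x = -105 to +92 mm. Origin: centre of the plate's underside, z up, x along the slot to the narrow end.
- slot_entry (a point): Point on the slot floor where a 26 mm tube can be set down with 4 mm or more of room on each side; in the gauge's frame at (-45, -34, 12) mm, axes as the gauge's. From here the tube wedges 50 to 105 mm farther along x, depending on the jaw setting. The jaws are rigid, friction about 0.6: a wedged tube stays when let go, and pushing harder moves it only a few mm more.
- straight_jaw: The aluminium jaw with brass screw heads, on the gauge's -y side, parallel to the gauge's x; clamped (fixed), but set up to 3 mm nearer or farther from run to run. 200 x 16 x 30 mm. Origin: on its slot-side face, at the slot floor; the face is its y = 0 plane, from x = -105 to +95 mm, and the slot lies on its +y side. A tube that touches it has its axis at y = 13 mm.
- slanted_jaw: The steel jaw on the gauge's +y side, part of the gauge, turned 9 degrees so that the slot narrows. 195 x 16 x 30 mm. Origin: on its slot-side face, at the slot floor; the face is its y = 0 plane, from x = -132 to +62 mm, and the slot lies on its -y side. A tube that touches it has its axis at y = -13 mm.
- cursor (a joint): Slide of the cursor along the gauge's x, in m: 0 at the wide end stop, up to 0.165 towards the narrow end. It starts between 0 and 0.02. Sliding friction about 2 N; it stays where it is left. The front face of the cursor's arm is at gauge x = -0.095 + this value.
- cursor_grip (a point): Middle of the cursor's upright red grip block (24 mm along the slot, 20 mm across, top 70 mm above the bench; this point is 52 mm above the bench), on a rail beside the slot, about 87 mm to the gauge's +y side of the slot's line. Axes as the gauge's.
- cursor_face (a point): Centre of the front face (towards the narrow end) of the cursor's flat steel arm, which crosses over the slot 47 to 57 mm above the bench; 18 mm ahead of cursor_grip along x. When the arm touches an upright tube, this face is 13 mm behind the tube's axis along the gauge's x.
- loose_heat_sink: Finned silvery heat sink, 52 x 52 x 20 mm, loose; a bystander. Origin: centre of its underside.
- loose_tape_roll: Roll of black tape, 67 mm across, 18 mm high, loose; a bystander. Origin: centre of its underside.
- loose_screwdriver_1: Blue-handled precision screwdriver, 151 mm long, loose; a bystander. Origin: centre of its underside.
- loose_eraser: Green and white eraser, 43 x 24 x 12 mm, loose; a bystander. Origin: centre of its underside.
There are look-alikes about, which are no part of the job. There is more than one size of the spacer_tube; the one meant has the size given above.

How it is judged:
By the outcome, as a careful person would: the job done as asked, in the order asked, and still so for the second after the job is handed in, with the robot touching nothing.
It also fails if it takes over 59 s, if anything falls off the work surface, if the arm or the gripper's body presses on something with over 40 N, if the wrist force passes 120 N, or if a joint passes its speed limit or range.

ROBOT

A 7-joint arm with a two-finger parallel gripper is mounted at the origin on a cart in front of the work surface, level with it; the furniture and walls round the work are solid. World frame = base frame: x ahead of the robot, y to its left, z up, the work surface at z = 0. Lengths are in m, angles in degrees, forces in N, time in s.
With the tool pointing down it reaches from about 0.425 to 0.875 m from the base axis. Payload 4.7 kg.
Tool frame: the origin (TCP) lies at the very end of the fingers, on their centre line; the grasp point (between the pads) lies 19 mm behind it (env.grip_point_offset is the distance from the TCP to the grasp point, in m); z points along the fingers, y is the line along which they close (so a half turn about z gives the same grasp; the last joint's range is limited). The gripper opens to 87 mm and grips with 3 to 60 N. Pads are 19 mm wide; open, the fingers measure 117 mm over their backs; the gripper's body (75 mm by 190 mm) begins 51 mm behind the grasp point.
Start: joints at [-75.281, 18.392, -4.016, 83.108, 1.295, 78.541, -3.26], TCP at [0.156, 0.631, 0.223] pointing down, gripper open.
Joint ranges: [-163.93, 163.93], [-17.29, 119.83], [-79.2, 71.16], [3.27, 140.29], [-89.18, 269.18], [5.43, 117.66], [-154.24, 154.24]. Speed limits (degrees/s): [147.25, 147.25, 180, 180, 180, 180, 180].

INTERFACE

Orientations are given as [roll, pitch, yaw] about the fixed x, y, z axes, in that order (R = Rz(yaw) Ry(pitch) Rx(roll)).
In Python, from cell import env gives the robot as it stands.
- The arm moves only by the tool jog_arm, never from a script. Its argument "motion" is a list of rows, each an object of numbers: "x", "y", "z": the shift along the tool's x, y, z in cm; "ax", "ay", "az": the turn, a rotation vector about the tool's x, y, z in degrees. In form: [{"x": .., "y": .., "z": .., "ax": .., "ay": .., "az": ..}, ...]. A call has exactly 5 rows; each row shifts and turns the commanded pose from where the row before left it, along the tool's axes as they then stand; what a row does not reach is not made up. A row lasts 1/10 s, in which the tool goes at most 50 mm and 8.59 degrees, less where a joint would pass 70% of its speed; a pose out of reach is approached as far as the arm can. A call is refused whole if a number of a shift passes 5 or a number of a turn 8.59, either way. A call with a gripper value outside its range is refused whole. "claw" is the gripper command: -1 is shut, 1 is fully open, values between are in proportion, set as the call begins (left out, the last holds). The fingers move at their own pace and stop on an object; "squeeze" is the grip in N (left out, the last holds). Time passes only in rows, so rows that do not move let the fingers close, or fill a call up. It gives the time, the measured TCP pose, the force, the opening and the grip force at its end, in the units of the state.
- env.get_obs(): the state, without advancing time (a new reading comes with each control period).
- env.read_camera(name): name is "side" or "top"; returns the picture (480x640x3 uint8, red, green, blue); there is no depth.
- env.camera_params(name): a dict with "fx", "fy", "cx", "cy" (pixels), "k1" (the pictures are not rectified: a ray, as slopes to the right and down, at radius r is drawn at 1 + k1 r^2 times it, then the intrinsics apply), "extrinsics" (4x4, takes a point from world to camera coordinates). Camera axes: x right, y up, looking along -z (the intrinsics and any distortion apply to the point x, -y, -z); pixel columns grow to the right and rows downward; lengths in m; the calibration is good to about 2 mm. A picture is of the moment at which its call begins. camera_params takes no time and is no camera call.
- env.sign_off(): hands the job in; it is judged then, once.
The state is a dict: "time_s": time; "qpos": joint angles; "joint_velocities": joint speeds; "effort": joint torques, N m; "tool_pos": TCP position; "tool_rot": TCP orientation; "force": force on the tool from outside, world axes, zero at the start; "wrist_torque": the same for the moment, N m; "grip_width": finger opening in m; "grasp_force": force on a finger pad.
Only numpy, scipy, OpenCV 4.12 (cv2) and the standard library are available. Lean on these libraries where they do the work, as an engineer would, in place of code of your own. Each camera call takes 0.05 s, during which the arm holds its last target. There are 200 camera calls.

## Working session

There is one attempt and no reset: what is moved stays moved. The work goes in short steps, Python scripts to look and compute and a tool call to move; the robot and the scene stay as the last step left them, time stands still between calls to the robot, and variables do not carry over. Pictures are saved under pics/ and viewed, at most 10 in all, crops included, and the job is handed in when it is done.

Besides the shell and the picture viewer there is one more tool, called after "Call:" as a command line: name --argument value ..., lists and objects as JSON in quotes. jog_arm: Moves the arm, as the interface text tells. Its arguments: {"type":"object","properties":{"motion":{"type":"array"},"claw":{"type":"number"},"squeeze":{"type":"number"}},"required":["motion"]}

```bash
mkdir -p pics; ls; python3 - <<'E'
from cell import env
import cv2, numpy as np
for n in("side","top"):
    cv2.imwrite(f"pics/{n}0.png",env.read_camera(n)[:,:,::-1]); p=env.camera_params(n); print(n,{k:(np.round(v,4).tolist()) for k,v in p.items()})
o=env.get_obs(); print({k:np.round(v,3).tolist() for k,v in o.items()}, env.grip_point_offset)
E
```

```text
pics
side {'fx': 538.5824, 'fy': 538.5824, 'cx': 323.2944, 'cy': 228.4183, 'k1': -0.0567, 'extrinsics': [[0.931, -0.3647, 0.0168, -0.5444], [0.1427, 0.4059, 0.9027, -0.0905], [-0.336, -0.838, 0.43, -1.5372], [0.0, 0.0, 0.0, 1.0]]}
top {'fx': 489.2314, 'fy': 489.2314, 'cx': 312.8232, 'cy': 242.9763, 'k1': -0.0913, 'extrinsics': [[0.0282, -0.9996, -0.0061, -0.155], [0.9874, 0.0269, 0.1559, -0.5242], [-0.1557, -0.0104, 0.9878, -1.518], [0.0, 0.0, 0.0, 1.0]]}
{'time_s': 0.1, 'qpos': [-75.279, 18.436, -4.016, 83.167, 1.295, 78.541, -3.259], 'joint_velocities': [0.045, -0.129, 0.01, -0.148, 0.085, -0.013, 0.072], 'effort': [-0.0, -49.257, -0.405, -31.34, -0.064, 0.04, 0.0], 'tool_pos': [0.156, 0.63, 0.222], 'tool_rot': [-179.902, 0.006, 166.09], 'force': [0.333, 0.565, 0.367], 'wrist_torque': [0.023, -0.043, -0.027], 'grasp_force': 0.0, 'grip_width': 0.087} 0.0187
```

View pics/side0.png

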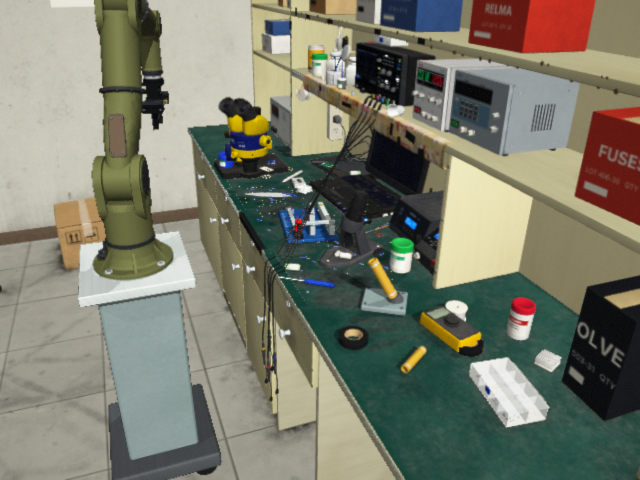

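View pics/top0.png

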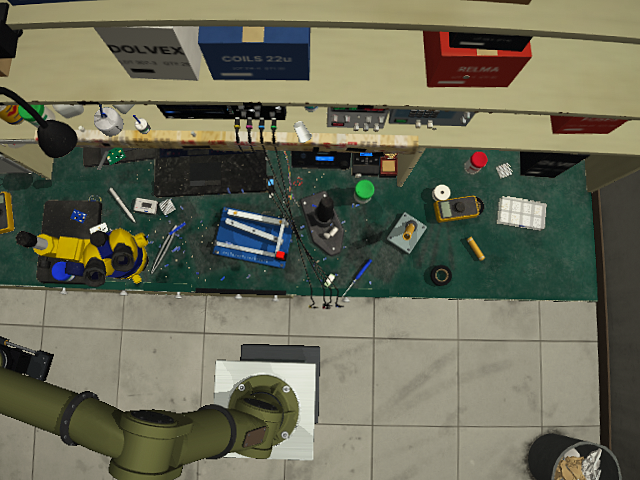

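Side: tube on the peg at (382,279), stand at (384,302), gauge at (310,225). The loose tube at (413,360) is a look-alike. Top: gauge at (255,238) with the red grip at (280,256), and stand at (406,232). The wide end is to the right (world -y). I'll enlarge these areas next.

```bash
cat > h.py <<'E'
import cv2, numpy as np
from cell import env
def crop(img,x0,y0,w,h,s):
    c=cv2.resize(img[y0:y0+h,x0:x0+w],None,fx=s,fy=s,interpolation=cv2.INTER_CUBIC)
    for i in range(0,w,10):
        cv2.line(c,(i*s,0),(i*s,5 if i%50 else 14),(0,255,255),1)
        if i%20==0: cv2.putText(c,str(x0+i),(i*s,22),0,.35,(0,255,255),1)
    for i in range(0,h,10):
        cv2.line(c,(0,i*s),(5,i*s),(0,255,255),1)
        if i%20==0: cv2.putText(c,str(y0+i),(7,i*s+4),0,.35,(0,255,255),1)
    return c
def proj(n,P):
    p=env.camera_params(n); E=np.array(p["extrinsics"]); P=np.atleast_2d(P)
    c=P@E[:3,:3].T+E[:3,3]; s=np.c_[c[:,0]/-c[:,2],-c[:,1]/-c[:,2]]
    s=s*(1+p["k1"]*(s**2).sum(1,keepdims=True))
    return s*[p["fx"],p["fy"]]+[p["cx"],p["cy"]]
def ray(n,uv):
    p=env.camera_params(n); E=np.array(p["extrinsics"]); d=(np.array(uv,float)-[p["cx"],p["cy"]])/[p["fx"],p["fy"]]
    s=d.copy()
    for _ in range(20): s=d/(1+p["k1"]*(s@s))
    R=E[:3,:3]; return -R.T@E[:3,3], R.T@np.array([s[0],-s[1],-1])
def atz(n,uv,z):
    o,d=ray(n,uv); return o+d*(z-o[2])/d[2]
def tri(uvs,uvt):
    (o1,d1),(o2,d2)=ray("side",uvs),ray("top",uvt)
    A=np.c_[d1,-d2]; t=np.linalg.lstsq(A,o2-o1,rcond=None)[0]
    a,b=o1+d1*t[0],o2+d2*t[1]; return (a+b)/2,np.linalg.norm(a-b)
E
python3 - <<'E'
from h import *
t=cv2.imread("pics/top0.png"); s=cv2.imread("pics/side0.png")
cv2.imwrite("pics/c1.png",np.vstack([crop(t,206,200,100,75,8)]))
a=crop(t,378,205,56,50,7); b=crop(s,352,250,64,72,7); H=max(a.shape[0],b.shape[0])
pad=lambda c:cv2.copyMakeBorder(c,0,H-c.shape[0],0,0,0)
c=np.hstack([pad(a),pad(b)])[:, :]; c=cv2.resize(c,None,fx=800/c.shape[1],fy=800/c.shape[1]) if c.shape[1]>800 else c
cv2.imwrite("pics/c2.png",c); print(c.shape)
E
```

```text
(480, 800, 3)
```

View pics/c1.png

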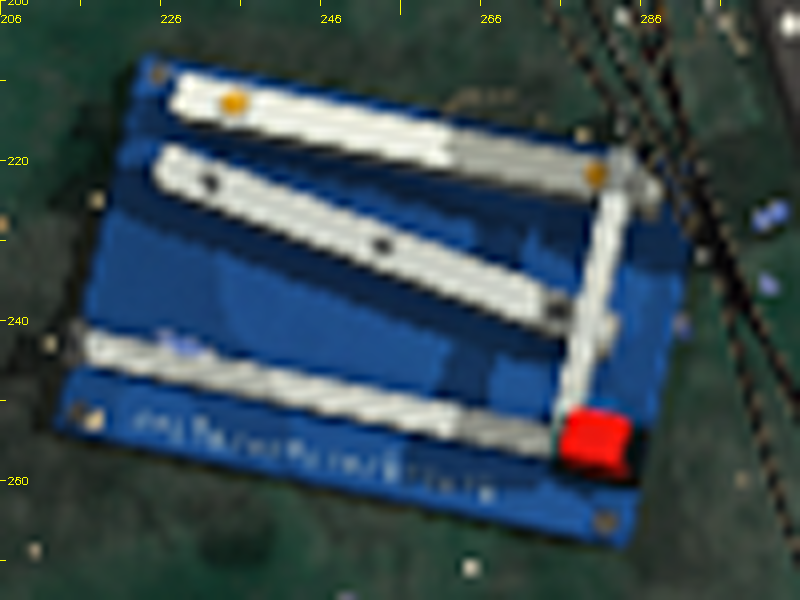

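View pics/c2.png

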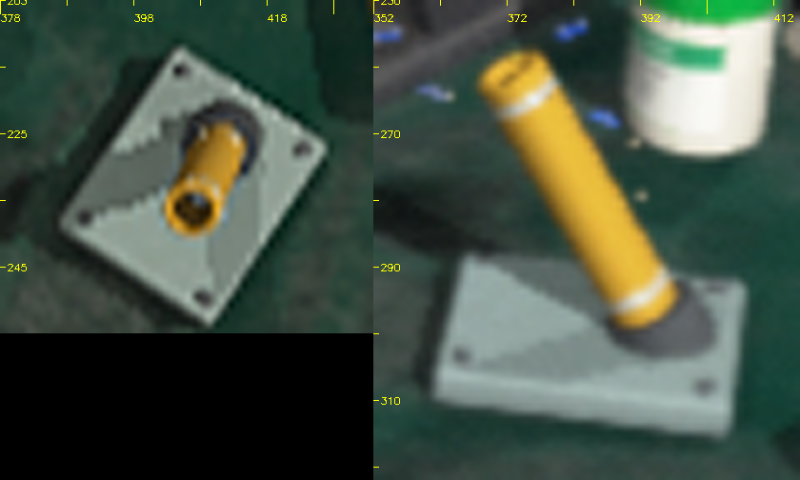

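c1 shows the gauge plate corners at about (223.5,207), (213,254) and (284.5,268), with the cursor arm near the right (wide) end. c2 shows the stand corners and the tube's upper end at (407,236) in top and (373,261) in side.

```bash
cat > fit.py <<'E'
from h import *
from scipy.optimize import least_squares
def pose(p,L): 
    L=np.atleast_2d(L)/1000.; c,s=np.cos(p[2]),np.sin(p[2]); return np.c_[p[0]+c*L[:,0]-s*L[:,1],p[1]+s*L[:,0]+c*L[:,1],L[:,2]]
def fit(obs,p0):
    f=lambda p:np.concatenate([(proj(n,pose(p,l))[0]-uv) for n,l,uv in obs])
    r=least_squares(f,p0,loss="soft_l1"); return r.x,f(r.x).reshape(-1,2)
E
python3 - <<'E'
from fit import *
T=lambda x,y:(206+x/8,200+y/8)
k=6.667
A=lambda x,y:(378+x/k,205+y/k); B=lambda x,y:(352+(x-373.3)/k,250+y/k)
g0=atz("top",T(370,300),.012)
obs=[("top",(120,-80,12),T(140,57)),("top",(120,80,12),T(57,430)),("top",(-120,80,12),T(628,545))]
g,r=fit(obs,[g0[0],g0[1],np.pi/2]); print("gauge",g[:2],np.degrees(g[2])); print(r.round(2))
# red grip top (z70): centre approx
c=np.cos(g[2]);s=np.sin(g[2])
def ing(P): d=P[:2]-g[:2]; return np.array([c*d[0]+s*d[1],-s*d[0]+c*d[1]])*1000
print("grip",ing(atz("top",T(594,438),.070)),"arm",ing(atz("top",T(600,290),.057)), ing(atz("top",T(608,225),.057)))
for q in [(172,108),(440,165),(585,198),(182,75)]: print("straight",ing(atz("top",T(*q),.042)))
for q in [(170,143),(535,280),(155,185)]: print("slant",ing(atz("top",T(*q),.042)))
b0=atz("top",A(195,185),.016)
top=np.array([np.r_[20-np.sin(np.pi/6)*110,0,26+np.cos(np.pi/6)*110]])
obs=[("top",(55,-45,16),A(327,148)),("top",(55,45,16),A(180,47)),("top",(-55,45,16),A(62,220)),("top",(-55,-45,16),A(210,325)),("top",top[0],A(193,208)),("side",top[0],B(515,72)),
("side",(-55,45,16),B(465,255)),("side",(55,45,16),B(746,283)),("side",(55,-45,16),B(729,412)),("side",(-55,-45,16),B(437,383))]
for y in (-30,-60):
  p,r=fit(obs,[b0[0],b0[1],np.radians(y)]); print("stand",p[:2],np.degrees(p[2]));print(r.round(1).tolist())
print("tri top",tri(B(515,72),A(193,208)), "model",pose(p,top), "foot",pose(p,(20,0,26)))
E
```

```text
gauge [0.54681986 0.05269101] 80.4715382092282
[[ 0.04 -0.33]
 [-0.44  0.21]
 [ 0.38  0.09]]
grip [-102.12156688   46.80031701] arm [-91.18239723 -12.93427195] [-88.9791792  -39.13204836]
straight [ 95.32268979 -54.99789629]
straight [-16.11203735 -52.76765477]
straight [-76.10532986 -50.72097282]
straight [ 94.35799578 -69.07294714]
slant [ 92.92058183 -40.77627309]
slant [-63.28870051 -14.23269051]
slant [ 95.06173509 -22.79353272]
stand [ 0.57439831 -0.44829971] -33.21889477291169
[[1.4, -0.3], [0.5, -0.6], [-0.3, 0.6], [0.7, 0.5], [1.0, -0.3], [0.1, -0.5], [-0.3, -1.4], [0.1, -0.5], [0.2, -0.4], [-1.1, -1.8]]
stand [ 0.57439831 -0.44829971] -33.21889763436734
[[1.4, -0.3], [0.5, -0.6], [-0.3, 0.6], [0.7, 0.5], [1.0, -0.3], [0.1, -0.5], [-0.3, -1.4], [0.1, -0.5], [0.2, -0.4], [-1.1, -1.8]]
tri top (array([ 0.54540064, -0.42682169,  0.11838195]), np.float64(0.00156258599430761)) model [[ 0.54511788 -0.42912534  0.12126279]] foot [[ 0.59112999 -0.4592565   0.026     ]]
```

```bash
cat > mv.py <<'E'
from h import *
from scipy.spatial.transform import Rotation as Ro
def cur():
    o=env.get_obs(); return np.array(o["tool_pos"]),Ro.from_euler("xyz",o["tool_rot"],degrees=True)
def rows(p0,R0,p1,R1,n):
    w=(R0.inv()*R1).as_rotvec(degrees=True)/n; R=R0
    for i in range(n):
        d=R.inv().apply((p1-p0)/n)*100; R=R*Ro.from_rotvec(w,degrees=True)
        print("  ",d.round(2).tolist(),w.round(2).tolist())
down=lambda yaw:Ro.from_euler("xyz",[180,0,yaw],degrees=True)
E
python3 - <<'E'
from mv import *
o,d1=ray("side",(375,100));_,d2=ray("side",(245,240)); n=np.cross(d1,d2)
for uv in [(255,130),(272,170),(290,230),(308,270)]:
    q,d=ray("top",uv); t=(o-q)@n/(d@n); print("cable",(q+t*d).round(3))
yaw=np.radians(-33.2); d=np.array([-np.sin(np.pi/6)*np.cos(yaw),-np.sin(np.pi/6)*np.sin(yaw),np.cos(np.pi/6)])
foot=np.array([.5915,-.4585,.025])
x=np.array([np.cos(np.pi+yaw),np.sin(np.pi+yaw),0]); y=np.cross(-d,0*x+x); 
y=np.array([.5476,.8367,0]); R=Ro.from_matrix(np.c_[np.cross(y,-d),y,-d]); print(R.as_euler("xyz",degrees=True))
g=foot+.056*d; print("TCP grasp",g,"pre",g+.09*d)
p0,R0=cur(); 
A=np.array([.36,.36,.40]);B=np.array([.48,.0,.42]);C=g+.10*d; C2=np.array([.44,-.34,.30])
for nm,a,Ra,b,Rb,n in [("1",p0,R0,A,down(160),10),("2",A,down(160),B,down(153),10),("3",B,down(153),C2,down(146.8),10),("4",C2,down(146.8),C,R,5),("5",C,R,g,R,5)]:
    print(nm,b,n); rows(a,Ra,b,Rb,n)
E
```

```text
cable [0.754 0.01  0.413]
cable [ 0.667 -0.032  0.359]
cable [ 0.528 -0.079  0.26 ]
cable [ 0.425 -0.131  0.198]
[179.99905473  29.99999995 146.79621898]
TCP grasp [ 0.5680706  -0.44316823  0.07349742] pre [ 0.53041621 -0.41852788  0.15143971]
1 [0.36 0.36 0.4 ] 10
   [-2.63, -2.14, -1.78] [-0.01, 0.0, 0.61]
   [-2.65, -2.11, -1.78] [-0.01, 0.0, 0.61]
   [-2.67, -2.08, -1.78] [-0.01, 0.0, 0.61]
   [-2.7, -2.05, -1.78] [-0.01, 0.0, 0.61]
   [-2.72, -2.02, -1.78] [-0.01, 0.0, 0.61]
   [-2.74, -1.99, -1.78] [-0.01, 0.0, 0.61]
   [-2.76, -1.96, -1.78] [-0.01, 0.0, 0.61]
   [-2.78, -1.93, -1.78] [-0.01, 0.0, 0.61]
   [-2.8, -1.9, -1.78] [-0.01, 0.0, 0.61]
   [-2.82, -1.87, -1.78] [-0.01, 0.0, 0.61]
2 [0.48 0.   0.42] 10
   [-2.36, -2.97, -0.2] [-0.0, -0.0, 0.7]
   [-2.4, -2.94, -0.2] [-0.0, -0.0, 0.7]
   [-2.43, -2.91, -0.2] [-0.0, -0.0, 0.7]
   [-2.47, -2.88, -0.2] [-0.0, -0.0, 0.7]
   [-2.5, -2.85, -0.2] [-0.0, -0.0, 0.7]
   [-2.54, -2.82, -0.2] [-0.0, -0.0, 0.7]
   [-2.57, -2.79, -0.2] [-0.0, -0.0, 0.7]
   [-2.6, -2.76, -0.2] [-0.0, -0.0, 0.7]
   [-2.64, -2.73, -0.2] [-0.0, -0.0, 0.7]

[... 245 characters left out ...]
3.16, 1.2] [-0.0, -0.0, 0.62]
   [-1.36, -3.14, 1.2] [-0.0, -0.0, 0.62]
   [-1.39, -3.13, 1.2] [-0.0, -0.0, 0.62]
   [-1.43, -3.11, 1.2] [-0.0, -0.0, 0.62]
   [-1.46, -3.1, 1.2] [-0.0, -0.0, 0.62]
   [-1.49, -3.08, 1.2] [-0.0, -0.0, 0.62]
4 [ 0.52623238 -0.41579007  0.16009996] 5
   [-2.27, -0.32, 2.8] [0.0, -6.0, 0.0]
   [-1.97, -0.32, 3.02] [0.0, -6.0, 0.0]
   [-1.64, -0.32, 3.21] [0.0, -6.0, 0.0]
   [-1.3, -0.32, 3.36] [0.0, -6.0, 0.0]
   [-0.94, -0.32, 3.48] [0.0, -6.0, 0.0]
5 [ 0.5680706  -0.44316823  0.07349742] 5
   [0.0, 0.0, 2.0] [0.0, 0.0, 0.0]
   [0.0, 0.0, 2.0] [0.0, 0.0, 0.0]
   [0.0, 0.0, 2.0] [0.0, 0.0, 0.0]
   [0.0, 0.0, 2.0] [0.0, 0.0, 0.0]
   [0.0, 0.0, 2.0] [0.0, 0.0, 0.0]
```

```bash
python3 - <<'E'
from h import *
t=cv2.imread("pics/top0.png"); s=cv2.imread("pics/side0.png")
a=crop(s,235,85,160,200,3)[:600]; b=crop(t,230,120,106,200,3)[:600]
cv2.imwrite("pics/c3.png",np.hstack([a,b])); print(a.shape,b.shape)
E
```

```text
(600, 480, 3) (600, 318, 3)
```

View pics/c3.png

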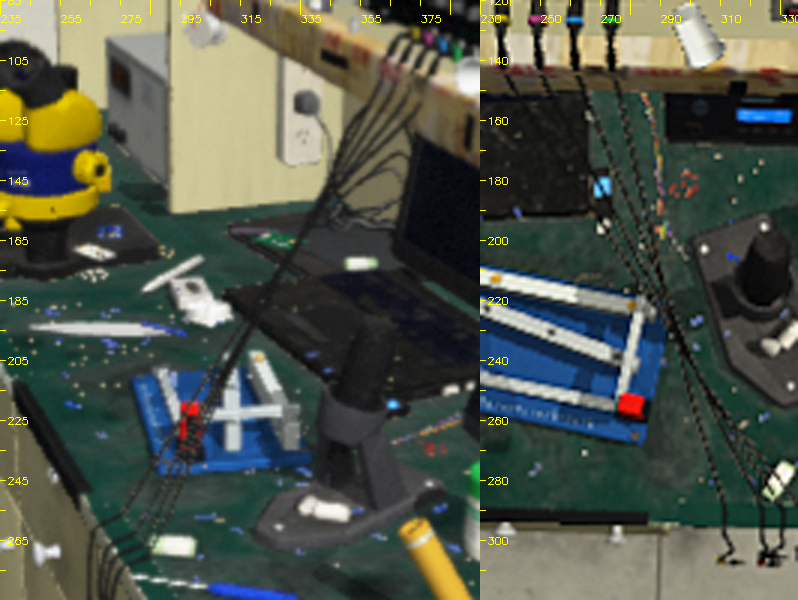

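Call:
jog_arm --motion '[{"x":-2.6,"y":-2.1,"z":-1.8,"az":0.6},{"x":-2.6,"y":-2.1,"z":-1.8,"az":0.6},{"x":-2.7,"y":-2.1,"z":-1.8,"az":0.6},{"x":-2.7,"y":-2.0,"z":-1.8,"az":0.6},{"x":-2.7,"y":-2.0,"z":-1.8,"az":0.6}]' --claw 1

```text
$.motion[0]: bad value
```

Call:
jog_arm --motion '[{"x":-2.7,"y":-2.0,"z":-1.8,"az":0.6},{"x":-2.8,"y":-2.0,"z":-1.8,"az":0.6},{"x":-2.8,"y":-1.9,"z":-1.8,"az":0.6},{"x":-2.8,"y":-1.9,"z":-1.8,"az":0.6},{"x":-2.8,"y":-1.9,"z":-1.8,"az":0.6}]'

```text
$.motion[0]: bad value
```

The crop shows leads hanging from the shelf to the bench front, just beyond the gauge's wide end (top (290,225) to (315,290)). I'll pass over them. Rows need all six numbers, so I'm resending.

Call:
jog_arm --motion '[{"x":-2.6,"y":-2.1,"z":-1.8,"ax":0,"ay":0,"az":0.6},{"x":-2.6,"y":-2.1,"z":-1.8,"ax":0,"ay":0,"az":0.6},{"x":-2.7,"y":-2.1,"z":-1.8,"ax":0,"ay":0,"az":0.6},{"x":-2.7,"y":-2.0,"z":-1.8,"ax":0,"ay":0,"az":0.6},{"x":-2.7,"y":-2.0,"z":-1.8,"ax":0,"ay":0,"az":0.6}]' --claw 1

```text
time_s: 0.6
tool_pos: [0.2585, 0.4954, 0.3128]
tool_rot: [-180.0, -0.0, 163.1]
force: [-0.1, -0.6, -0.3]
grip_width: 0.0871
grasp_force: 0.0
```

Call:
jog_arm --motion '[{"x":-2.7,"y":-2.0,"z":-1.8,"ax":0,"ay":0,"az":0.6},{"x":-2.8,"y":-2.0,"z":-1.8,"ax":0,"ay":0,"az":0.6},{"x":-2.8,"y":-1.9,"z":-1.8,"ax":0,"ay":0,"az":0.6},{"x":-2.8,"y":-1.9,"z":-1.8,"ax":0,"ay":0,"az":0.6},{"x":-2.8,"y":-1.9,"z":-1.8,"ax":0,"ay":0,"az":0.6}]'

```text
time_s: 1.1
tool_pos: [0.3604, 0.36, 0.403]
tool_rot: [-180.0, -0.0, 160.1]
force: [0.9, 0.2, -0.8]
grip_width: 0.0872
grasp_force: 0.0
```

Call:
jog_arm --motion '[{"x":-2.4,"y":-3.0,"z":-0.2,"ax":0,"ay":0,"az":0.7},{"x":-2.4,"y":-3.0,"z":-0.2,"ax":0,"ay":0,"az":0.7},{"x":-2.4,"y":-2.9,"z":-0.2,"ax":0,"ay":0,"az":0.7},{"x":-2.5,"y":-2.9,"z":-0.2,"ax":0,"ay":0,"az":0.7},{"x":-2.5,"y":-2.9,"z":-0.2,"ax":0,"ay":0,"az":0.7}]'

```text
time_s: 1.6
tool_pos: [0.4202, 0.1784, 0.4123]
tool_rot: [-180.0, -0.0, 156.6]
force: [1.2, 0.7, 0.3]
grip_width: 0.087
grasp_force: 0.0
```

Tracking is excellent, so I'll continue.

Call:
jog_arm --motion '[{"x":-2.5,"y":-2.8,"z":-0.2,"ax":0,"ay":0,"az":0.7},{"x":-2.6,"y":-2.8,"z":-0.2,"ax":0,"ay":0,"az":0.7},{"x":-2.6,"y":-2.8,"z":-0.2,"ax":0,"ay":0,"az":0.7},{"x":-2.6,"y":-2.7,"z":-0.2,"ax":0,"ay":0,"az":0.7},{"x":-2.7,"y":-2.7,"z":-0.2,"ax":0,"ay":0,"az":0.7}]'

```text
time_s: 2.1
tool_pos: [0.4802, -0.0013, 0.4224]
tool_rot: [180.0, -0.0, 153.1]
force: [0.2, 0.4, -0.1]
grip_width: 0.0869
grasp_force: 0.0
```

Call:
jog_arm --motion '[{"x":-1.2,"y":-3.2,"z":0,"ax":0,"ay":0,"az":0.6},{"x":-1.2,"y":-3.2,"z":0,"ax":0,"ay":0,"az":0.6},{"x":-1.3,"y":-3.2,"z":0,"ax":0,"ay":0,"az":0.6},{"x":-1.3,"y":-3.2,"z":0,"ax":0,"ay":0,"az":0.6},{"x":-1.3,"y":-3.2,"z":0,"ax":0,"ay":0,"az":0.6}]'

```text
time_s: 2.6
tool_pos: [0.4598, -0.172, 0.4223]
tool_rot: [180.0, -0.0, 150.1]
force: [-0.3, 0.0, -0.5]
grip_width: 0.0872
grasp_force: 0.0
```

Call:
jog_arm --motion '[{"x":-1.4,"y":-3.1,"z":2.4,"ax":0,"ay":0,"az":0.6},{"x":-1.4,"y":-3.1,"z":2.4,"ax":0,"ay":0,"az":0.6},{"x":-1.4,"y":-3.1,"z":2.4,"ax":0,"ay":0,"az":0.6},{"x":-1.5,"y":-3.1,"z":2.4,"ax":0,"ay":0,"az":0.6},{"x":-1.5,"y":-3.1,"z":2.4,"ax":0,"ay":0,"az":0.6}]'

```text
time_s: 3.1
tool_pos: [0.4416, -0.3414, 0.3016]
tool_rot: [179.9, 0.0, 147.1]
force: [0.8, 0.0, 0.1]
grip_width: 0.0872
grasp_force: 0.0
```

Call:
jog_arm --motion '[{"x":-2.3,"y":-0.3,"z":2.6,"ax":0,"ay":-6,"az":0},{"x":-2.0,"y":-0.3,"z":2.8,"ax":0,"ay":-6,"az":0},{"x":-1.6,"y":-0.3,"z":3.0,"ax":0,"ay":-6,"az":0},{"x":-1.3,"y":-0.3,"z":3.1,"ax":0,"ay":-6,"az":0},{"x":-0.9,"y":-0.3,"z":3.3,"ax":0,"ay":-6,"az":0}]'

```text
time_s: 3.6
tool_pos: [0.5278, -0.4137, 0.1726]
tool_rot: [179.9, 30.3, 147.1]
force: [1.2, 0.3, -1.0]
grip_width: 0.087
grasp_force: 0.0
```

```bash
python3 - <<'E'
from mv import *
p,R=cur(); print(p,R.as_euler("xyz",degrees=True),np.round(env.get_obs()["qpos"],1))
yaw=np.radians(-33.2); d=np.array([-.5*np.cos(yaw),-.5*np.sin(yaw),np.cos(np.pi/6)])
y=np.array([.5476,.8367,0]); R1=Ro.from_matrix(np.c_[np.cross(y,-d),y,-d])
foot=np.array([.5915,-.4585,.025]); rows(p,R,foot+.056*d,R1,5)
t=env.read_camera("top")[:,:,::-1]; s=env.read_camera("side")[:,:,::-1]
cv2.imwrite("pics/c4.png",np.hstack([crop(t,340,180,100,100,4),crop(s,330,200,100,125,4)[:400]]))
E
```

```text
[ 0.52780808 -0.41367237  0.17255583] [179.91564944  30.29698983 147.06272771] [-20.1   2.8  59.3 114.7  -9.5  33.9 102. ]
   [0.14, -0.06, 2.21] [0.04, 0.06, 0.05]
   [0.14, -0.06, 2.21] [0.04, 0.06, 0.05]
   [0.13, -0.06, 2.21] [0.04, 0.06, 0.05]
   [0.13, -0.06, 2.21] [0.04, 0.06, 0.05]
   [0.13, -0.05, 2.21] [0.04, 0.06, 0.05]
```

View pics/c4.png

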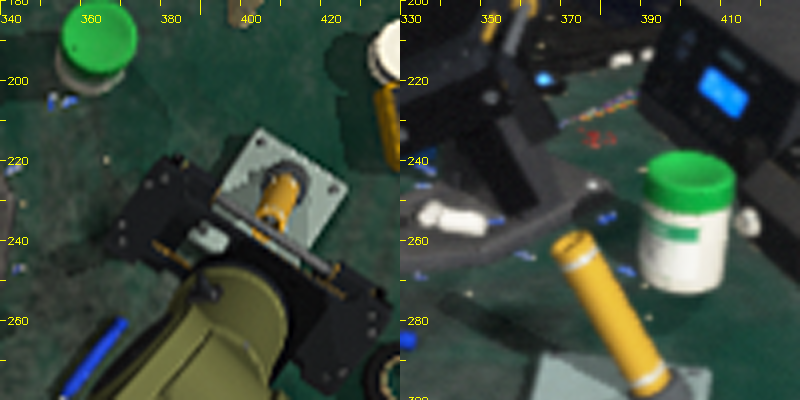

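The top view shows the open gripper lined up with the tube's end at (403,235), and the side view shows the tube still seated. I'll make the correction and slide down around the tube.

Call:
jog_arm --motion '[{"x":0.7,"y":-0.3,"z":1.0,"ax":0.2,"ay":0.3,"az":0.2},{"x":0,"y":0,"z":2.5,"ax":0,"ay":0,"az":0},{"x":0,"y":0,"z":2.5,"ax":0,"ay":0,"az":0},{"x":0,"y":0,"z":2.5,"ax":0,"ay":0,"az":0},{"x":0,"y":0,"z":2.5,"ax":0,"ay":0,"az":0}]'

```text
time_s: 4.2
tool_pos: [0.5683, -0.4423, 0.0741]
tool_rot: [180.0, 29.7, 146.9]
force: [0.7, -0.1, -0.0]
grip_width: 0.0871
grasp_force: 0.0
```

Call:
jog_arm --motion '[{"x":0,"y":0,"z":0,"ax":0,"ay":0,"az":0},{"x":0,"y":0,"z":0,"ax":0,"ay":0,"az":0},{"x":0,"y":0,"z":0,"ax":0,"ay":0,"az":0},{"x":0,"y":0,"z":0,"ax":0,"ay":0,"az":0},{"x":0,"y":0,"z":0,"ax":0,"ay":0,"az":0}]' --claw -1 --squeeze 25

```text
time_s: 4.7
tool_pos: [0.5666, -0.4425, 0.0752]
tool_rot: [-180.0, 29.8, 146.9]
force: [0.1, 0.0, 0.3]
grip_width: 0.0548
grasp_force: 0.0
```

Call:
jog_arm --motion '[{"x":0,"y":0,"z":0,"ax":0,"ay":0,"az":0},{"x":0,"y":0,"z":0,"ax":0,"ay":0,"az":0},{"x":0,"y":0,"z":0,"ax":0,"ay":0,"az":0},{"x":0,"y":0,"z":0,"ax":0,"ay":0,"az":0},{"x":0,"y":0,"z":0,"ax":0,"ay":0,"az":0}]'

```text
time_s: 5.2
tool_pos: [0.5664, -0.4421, 0.0738]
tool_rot: [-180.0, 29.7, 146.9]
force: [-0.2, 3.4, 2.6]
grip_width: 0.0259
grasp_force: 25.0
```

Call:
jog_arm --motion '[{"x":0,"y":0,"z":-0.5,"ax":0,"ay":0,"az":0},{"x":0,"y":0,"z":-1,"ax":0,"ay":0,"az":0},{"x":0,"y":0,"z":-1,"ax":0,"ay":0,"az":0},{"x":0,"y":0,"z":-1,"ax":0,"ay":0,"az":0},{"x":0,"y":0,"z":-1,"ax":0,"ay":0,"az":0}]'

```text
time_s: 5.7
tool_pos: [0.5473, -0.4297, 0.1129]
tool_rot: [-179.9, 29.7, 146.9]
force: [3.1, -0.1, -1.9]
grip_width: 0.0257
grasp_force: 25.0
```

Call:
jog_arm --motion '[{"x":0,"y":0,"z":-1.2,"ax":0,"ay":0,"az":0},{"x":0,"y":0,"z":-1.2,"ax":0,"ay":0,"az":0},{"x":0,"y":0,"z":-1.2,"ax":0,"ay":0,"az":0},{"x":0,"y":0,"z":-1.2,"ax":0,"ay":0,"az":0},{"x":0,"y":0,"z":-1.2,"ax":0,"ay":0,"az":0}]'

```text
time_s: 6.2
tool_pos: [0.5212, -0.4141, 0.1644]
tool_rot: [-179.9, 29.6, 146.8]
force: [0.4, 0.4, -2.3]
grip_width: 0.0259
grasp_force: 25.0
```

```bash
python3 - <<'E'
from mv import *
print(np.round(env.get_obs()["qpos"],1))
p,R=cur(); z=R.apply([0,0,1])
P1=p-.05*z
A=np.array([.47,-.30,.36]); B=np.array([.46,-.10,.42]); C=np.array([.50,.06,.36])
g=np.array([.54682,.05269]);th=np.radians(80.47);M=np.array([[np.cos(th),-np.sin(th)],[np.sin(th),np.cos(th)]])
e=g+M@[-.040,-.0335]; D=np.array([e[0],e[1],.20]); print("entry",D)
for nm,a,Ra,b,Rb,n in [("1",P1,R,A,down(150),5),("2",A,down(150),B,down(158),5),("3",B,down(158),C,down(164),5),("4",C,down(164),D,down(170.5),5)]:
    print(nm,b,n); rows(a,Ra,b,Rb,n)
E
```

```text
[-23.5   3.6  63.3 115.3 -10.7  34.  103. ]
entry [0.57323511 0.00769564 0.2       ]
1 [ 0.47 -0.3   0.36] 5
   [-0.1, 1.34, -3.44] [-0.19, 5.92, -0.63]
   [0.24, 1.35, -3.43] [-0.19, 5.92, -0.63]
   [0.58, 1.37, -3.39] [-0.19, 5.92, -0.63]
   [0.91, 1.39, -3.3] [-0.19, 5.92, -0.63]
   [1.23, 1.41, -3.19] [-0.19, 5.92, -0.63]
2 [ 0.46 -0.1   0.42] 5
   [2.17, 3.36, -1.2] [0.0, 0.0, -1.6]
   [2.08, 3.42, -1.2] [0.0, 0.0, -1.6]
   [1.98, 3.48, -1.2] [0.0, 0.0, -1.6]
   [1.88, 3.53, -1.2] [0.0, 0.0, -1.6]
   [1.78, 3.59, -1.2] [0.0, 0.0, -1.6]
3 [0.5  0.06 0.36] 5
   [0.46, 3.27, 1.2] [0.0, 0.0, -1.2]
   [0.39, 3.28, 1.2] [0.0, 0.0, -1.2]
   [0.32, 3.28, 1.2] [0.0, 0.0, -1.2]
   [0.25, 3.29, 1.2] [0.0, 0.0, -1.2]
   [0.18, 3.29, 1.2] [0.0, 0.0, -1.2]
4 [0.57323511 0.00769564 0.2       ] 5
   [-1.7, -0.6, 3.2] [0.0, 0.0, -1.3]
   [-1.68, -0.64, 3.2] [0.0, 0.0, -1.3]
   [-1.67, -0.68, 3.2] [0.0, 0.0, -1.3]
   [-1.65, -0.72, 3.2] [0.0, 0.0, -1.3]
   [-1.63, -0.75, 3.2] [0.0, 0.0, -1.3]
```

Call:
jog_arm --motion '[{"x":0,"y":0,"z":-1,"ax":0,"ay":0,"az":0},{"x":0,"y":0,"z":-1,"ax":0,"ay":0,"az":0},{"x":0,"y":0,"z":-1,"ax":0,"ay":0,"az":0},{"x":0,"y":0,"z":-1,"ax":0,"ay":0,"az":0},{"x":0,"y":0,"z":-1,"ax":0,"ay":0,"az":0}]'

```text
time_s: 6.7
tool_pos: [0.5004, -0.4006, 0.2078]
tool_rot: [-179.9, 29.6, 146.8]
force: [-0.1, 0.1, -1.8]
grip_width: 0.0258
grasp_force: 25.0
```

Call:
jog_arm --motion '[{"x":-0.1,"y":1.3,"z":-3.4,"ax":-0.2,"ay":5.9,"az":-0.6},{"x":0.2,"y":1.3,"z":-3.4,"ax":-0.2,"ay":5.9,"az":-0.6},{"x":0.6,"y":1.4,"z":-3.4,"ax":-0.2,"ay":5.9,"az":-0.6},{"x":0.9,"y":1.4,"z":-3.3,"ax":-0.2,"ay":5.9,"az":-0.6},{"x":1.2,"y":1.4,"z":-3.2,"ax":-0.2,"ay":5.9,"az":-0.6}]'

```text
time_s: 7.2
tool_pos: [0.4704, -0.3004, 0.3619]
tool_rot: [179.8, 0.0, 149.9]
force: [-0.9, -0.8, -2.3]
grip_width: 0.0256
grasp_force: 25.0
```

Call:
jog_arm --motion '[{"x":2.2,"y":3.4,"z":-1.4,"ax":0,"ay":0,"az":-1.6},{"x":2.1,"y":3.4,"z":-1.4,"ax":0,"ay":0,"az":-1.6},{"x":2.0,"y":3.5,"z":-1.2,"ax":0,"ay":0,"az":-1.6},{"x":1.9,"y":3.5,"z":-1.2,"ax":0,"ay":0,"az":-1.6},{"x":1.8,"y":3.6,"z":-1.2,"ax":0,"ay":0,"az":-1.6}]'

```text
time_s: 7.7
tool_pos: [0.4597, -0.1, 0.4242]
tool_rot: [179.9, 0.2, 157.9]
force: [0.6, -0.8, -2.5]
grip_width: 0.0256
grasp_force: 25.0
```

Call:
jog_arm --motion '[{"x":0.5,"y":3.3,"z":0,"ax":0,"ay":0,"az":-1.2},{"x":0.4,"y":3.3,"z":0,"ax":0,"ay":0,"az":-1.2},{"x":0.3,"y":3.3,"z":1.5,"ax":0,"ay":0,"az":-1.2},{"x":0.2,"y":3.3,"z":2.0,"ax":0,"ay":0,"az":-1.2},{"x":0.2,"y":3.3,"z":2.5,"ax":0,"ay":0,"az":-1.2}]'

```text
time_s: 8.2
tool_pos: [0.5017, 0.0608, 0.3638]
tool_rot: [179.9, 0.3, 163.9]
force: [-0.0, -0.5, -1.1]
grip_width: 0.0255
grasp_force: 25.0
```

```bash
python3 - <<'E'
from mv import *
print(np.round(env.get_obs()["qpos"],1))
p,R=cur()
g=np.array([.54682,.05269]);th=np.radians(80.47);M=np.array([[np.cos(th),-np.sin(th)],[np.sin(th),np.cos(th)]])
e=g+M@[-.040,-.0335]; D=np.array([e[0],e[1],.20])
rows(p,R,D,down(170.5),5)
E
```

```text
[-48.8  -3.2  37.4  90.7   2.   91.5  62.5]
   [-1.65, -0.63, 3.28] [0.02, 0.06, -1.32]
   [-1.64, -0.67, 3.28] [0.02, 0.06, -1.32]
   [-1.63, -0.7, 3.28] [0.02, 0.06, -1.32]
   [-1.61, -0.74, 3.28] [0.02, 0.06, -1.32]
   [-1.6, -0.78, 3.28] [0.02, 0.06, -1.32]
```

Call:
jog_arm --motion '[{"x":-1.6,"y":0,"z":2.2,"ax":0,"ay":0.1,"az":-1.3},{"x":-1.6,"y":0,"z":2.2,"ax":0,"ay":0.1,"az":-1.3},{"x":-1.6,"y":0,"z":2.2,"ax":0,"ay":0.1,"az":-1.3},{"x":-1.6,"y":0,"z":2.2,"ax":0,"ay":0,"az":-1.3},{"x":-1.6,"y":0,"z":2.2,"ax":0,"ay":0,"az":-1.3}]'

```text
time_s: 8.7
tool_pos: [0.5793, 0.0408, 0.2529]
tool_rot: [180.0, -0.1, 170.4]
force: [-0.1, 0.5, -1.2]
grip_width: 0.0254
grasp_force: 25.0
```

Call:
jog_arm --motion '[{"x":0,"y":-0.7,"z":0.8,"ax":0,"ay":0,"az":0},{"x":0,"y":-0.7,"z":0.8,"ax":0,"ay":0,"az":0},{"x":0,"y":-0.7,"z":0.8,"ax":0,"ay":0,"az":0},{"x":0,"y":-0.7,"z":0.8,"ax":0,"ay":0,"az":0},{"x":0,"y":-0.7,"z":0.8,"ax":0,"ay":0,"az":0}]'

```text
time_s: 9.2
tool_pos: [0.573, 0.0069, 0.2144]
tool_rot: [179.9, -0.0, 170.4]
force: [-0.2, 0.3, -1.6]
grip_width: 0.0256
grasp_force: 25.0
```

```bash
python3 - <<'E'
from mv import *
print(np.round(env.get_obs()["qpos"],1), env.get_obs()["force"])
p,R=cur()
g=np.array([.54682,.05269]);th=np.radians(80.47);M=np.array([[np.cos(th),-np.sin(th)],[np.sin(th),np.cos(th)]])
print("gauge xy of TCP",M.T@(p[:2]-g)*1000,p[2])
f=p+R.apply([0,0,.056]); print("foot proj top",proj("top",f),proj("side",f), M.T@(f[:2]-g)*1000,f[2])
t=env.read_camera("top")[:,:,::-1]; s=env.read_camera("side")[:,:,::-1]
cv2.imwrite("pics/c5.png",np.hstack([crop(t,215,190,90,100,4),crop(s,270,160,100,100,4)]))
E
```

```text
[-40.7  10.9  42.7  96.4  -7.7  75.7  83.8] [-0.16575298  0.33085373 -1.59984508]
gauge xy of TCP [-40.84504026 -33.37304764] 0.2144253269578513
foot proj top [[263.3804487  220.58973794]] [[319.78979904 184.14675175]] [-40.71636831 -33.35711522] 0.1584254770501341
```

View pics/c5.png

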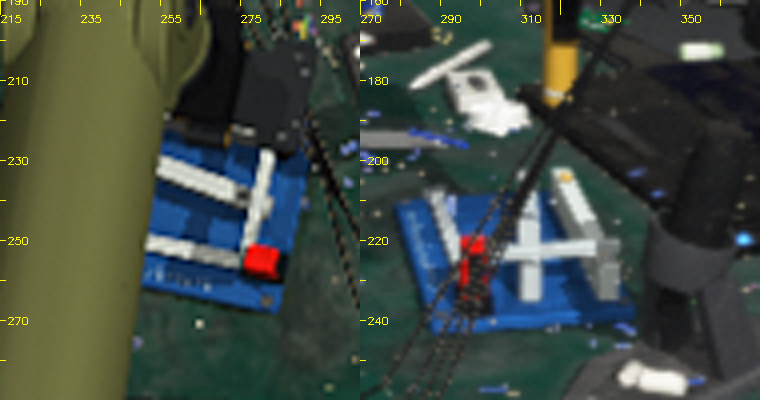

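The crop shows the tube hanging upright: its foot is at side (320,186) against a predicted (319.8,184). Next I'll check the jaw model against side-view pixels.

```bash
python3 - <<'E'
from fit import *
g=[.54682,.05269,np.radians(80.47)]
print("side: straight near end top slotside/outer",proj("side",pose(g,[(-105,-53,42),(-105,-69,42),(-105,-53,12)])).round(1).tolist(),"seen ~(328,219),(334.5,219),(328,234)")
print("slant near",proj("side",pose(g,[(-100,-8.4,12),(-100,-8.4,42),(-98,7.5,12)])).round(1).tolist(),"seen (315.2,235),(315,~222),(310,235)")
print("plate",proj("side",pose(g,[(-120,80,12),(-120,-80,12),(120,80,12)])).round(1).tolist())
E
python3 - <<'E'
from h import *
s=cv2.imread("pics/side0.png")
cv2.imwrite("pics/c6.png",crop(s,275,195,80,60,10))
E
```

```text
side: straight near end top slotside/outer [[329.6, 226.4], [334.7, 226.0], [329.4, 235.1]] seen ~(328,219),(334.5,219),(328,234)
slant near [[315.1, 235.5], [315.2, 226.8], [309.9, 235.6]] seen (315.2,235),(315,~222),(310,235)
plate [[287.8, 240.6], [339.0, 236.6], [277.5, 209.6]]
```

View pics/c6.png

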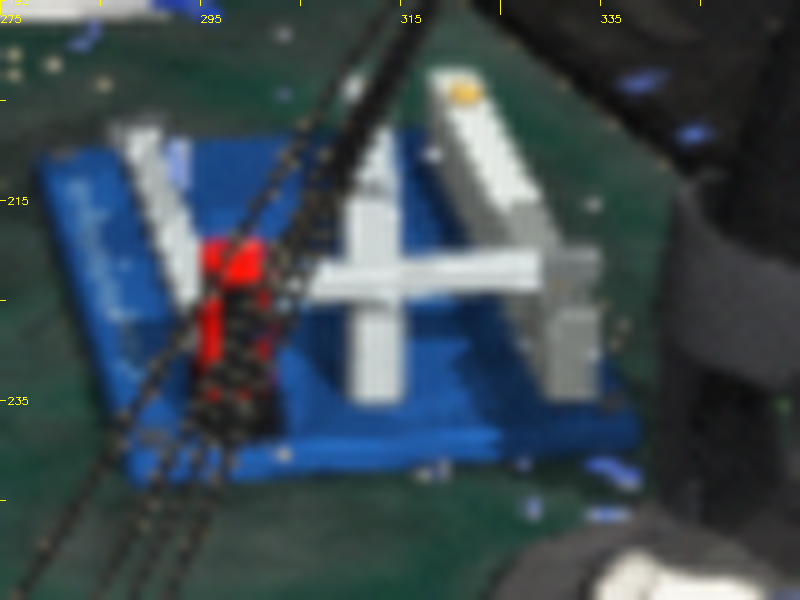

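The model matches the side view: near jaw ends seen at (330,235) and (315,235.3), predicted (329.4,235.1) and (315.1,235.5). Now descending.

Call:
jog_arm --motion '[{"x":-0.2,"y":0,"z":2.6,"ax":0,"ay":0,"az":0},{"x":0,"y":0,"z":2.6,"ax":0,"ay":0,"az":0},{"x":0,"y":0,"z":2.6,"ax":0,"ay":0,"az":0},{"x":0,"y":0,"z":2.6,"ax":0,"ay":0,"az":0},{"x":0,"y":0,"z":1.4,"ax":0,"ay":0,"az":0}]'

```text
time_s: 9.8
tool_pos: [0.574, 0.0079, 0.0945]
tool_rot: [180.0, -0.2, 170.5]
force: [-0.5, 0.1, -1.9]
grip_width: 0.0254
grasp_force: 25.0
```

Call:
jog_arm --motion '[{"x":0,"y":0,"z":0.5,"ax":0,"ay":0,"az":0},{"x":0,"y":0,"z":0.5,"ax":0,"ay":0,"az":0},{"x":0,"y":0,"z":0.5,"ax":0,"ay":0,"az":0},{"x":0,"y":0,"z":0.2,"ax":0,"ay":0,"az":0},{"x":0,"y":0,"z":0.2,"ax":0,"ay":0,"az":0}]'

```text
time_s: 10.3
tool_pos: [0.5754, 0.0074, 0.0777]
tool_rot: [179.9, -0.0, 170.4]
force: [-0.8, -0.8, -2.5]
grip_width: 0.0259
grasp_force: 25.0
```

Call:
jog_arm --motion '[{"x":0,"y":0,"z":0.2,"ax":0,"ay":0,"az":0},{"x":0,"y":0,"z":0.2,"ax":0,"ay":0,"az":0},{"x":0,"y":0,"z":0.1,"ax":0,"ay":0,"az":0},{"x":0,"y":0,"z":0.1,"ax":0,"ay":0,"az":0},{"x":0,"y":0,"z":0,"ax":0,"ay":0,"az":0}]'

```text
time_s: 10.8
tool_pos: [0.5749, 0.0074, 0.0711]
tool_rot: [179.9, -0.1, 170.4]
force: [-1.3, 0.3, -2.3]
grip_width: 0.0258
grasp_force: 25.0
```

Call:
jog_arm --motion '[{"x":0,"y":0,"z":0.1,"ax":0,"ay":0,"az":0},{"x":0,"y":0,"z":0.1,"ax":0,"ay":0,"az":0},{"x":0,"y":0,"z":0.1,"ax":0,"ay":0,"az":0},{"x":0,"y":0,"z":0,"ax":0,"ay":0,"az":0},{"x":0,"y":0,"z":0,"ax":0,"ay":0,"az":0}]'

```text
time_s: 11.3
tool_pos: [0.575, 0.0074, 0.0683]
tool_rot: [179.9, -0.1, 170.4]
force: [0.5, 0.3, -1.2]
grip_width: 0.0253
grasp_force: 25.0
```

Call:
jog_arm --motion '[{"x":0,"y":0,"z":0.1,"ax":0,"ay":0,"az":0},{"x":0,"y":0,"z":0,"ax":0,"ay":0,"az":0},{"x":0,"y":0,"z":0.1,"ax":0,"ay":0,"az":0},{"x":0,"y":0,"z":0,"ax":0,"ay":0,"az":0},{"x":0,"y":0,"z":0,"ax":0,"ay":0,"az":0}]'

```text
time_s: 11.8
tool_pos: [0.5754, 0.0073, 0.0681]
tool_rot: [179.9, -0.1, 170.4]
force: [-3.5, 0.7, 10.6]
grip_width: 0.0257
grasp_force: 25.0
```

Call:
jog_arm --motion '[{"x":0,"y":0,"z":0.1,"ax":0,"ay":0,"az":0},{"x":0,"y":0,"z":0,"ax":0,"ay":0,"az":0},{"x":0,"y":0,"z":0,"ax":0,"ay":0,"az":0},{"x":0,"y":0,"z":0,"ax":0,"ay":0,"az":0},{"x":0,"y":0,"z":0,"ax":0,"ay":0,"az":0}]'

```text
time_s: 12.3
tool_pos: [0.5757, 0.0073, 0.068]
tool_rot: [179.8, -0.0, 170.4]
force: [-3.7, -0.9, 15.9]
grip_width: 0.0255
grasp_force: 25.0
```

On the floor at the expected height. I'll open a little, lower the grip, and close again.

Call:
jog_arm --motion '[{"x":0,"y":0,"z":-0.2,"ax":0,"ay":0,"az":0},{"x":0,"y":0,"z":0,"ax":0,"ay":0,"az":0},{"x":0,"y":0,"z":0,"ax":0,"ay":0,"az":0},{"x":0,"y":0,"z":0,"ax":0,"ay":0,"az":0},{"x":0,"y":0,"z":0,"ax":0,"ay":0,"az":0}]' --claw -0.1

```text
time_s: 12.8
tool_pos: [0.5748, 0.0074, 0.0669]
tool_rot: [179.9, -0.1, 170.4]
force: [0.7, 0.5, -0.7]
grip_width: 0.0388
grasp_force: 0.0
```

Call:
jog_arm --motion '[{"x":0,"y":0,"z":0.5,"ax":0,"ay":0,"az":0},{"x":0,"y":0,"z":0.5,"ax":0,"ay":0,"az":0},{"x":0,"y":0,"z":0.5,"ax":0,"ay":0,"az":0},{"x":0,"y":0,"z":0.5,"ax":0,"ay":0,"az":0},{"x":0,"y":0,"z":0,"ax":0,"ay":0,"az":0}]'

```text
time_s: 13.3
tool_pos: [0.5742, 0.0074, 0.0462]
tool_rot: [180.0, -0.2, 170.4]
force: [0.4, -0.9, 0.4]
grip_width: 0.0391
grasp_force: 0.0
```

Call:
jog_arm --motion '[{"x":0,"y":0,"z":0,"ax":0,"ay":0,"az":0},{"x":0,"y":0,"z":0,"ax":0,"ay":0,"az":0},{"x":0,"y":0,"z":0,"ax":0,"ay":0,"az":0},{"x":0,"y":0,"z":0,"ax":0,"ay":0,"az":0},{"x":0,"y":0,"z":0,"ax":0,"ay":0,"az":0}]' --claw -1 --squeeze 10

```text
time_s: 13.8
tool_pos: [0.5751, 0.0075, 0.0475]
tool_rot: [179.9, -0.0, 170.4]
force: [-0.1, 0.9, 0.6]
grip_width: 0.0258
grasp_force: 10.0
```

Call:
jog_arm --motion '[{"x":-0.1,"y":0.8,"z":0,"ax":0,"ay":0,"az":0},{"x":-0.1,"y":0.8,"z":0,"ax":0,"ay":0,"az":0},{"x":0,"y":0.8,"z":0,"ax":0,"ay":0,"az":0},{"x":-0.1,"y":0.8,"z":0,"ax":0,"ay":0,"az":0},{"x":0,"y":0.5,"z":0,"ax":0,"ay":0,"az":0}]'

```text
time_s: 14.3
tool_pos: [0.5845, 0.0443, 0.0475]
tool_rot: [179.9, -0.0, 170.5]
force: [-1.4, -3.3, 3.6]
grip_width: 0.0257
grasp_force: 10.0
```

Call:
jog_arm --motion '[{"x":-0.05,"y":0.3,"z":0,"ax":0,"ay":0,"az":0},{"x":0,"y":0.3,"z":0,"ax":0,"ay":0,"az":0},{"x":-0.05,"y":0.3,"z":0,"ax":0,"ay":0,"az":0},{"x":0,"y":0.2,"z":0,"ax":0,"ay":0,"az":0},{"x":0,"y":0,"z":0,"ax":0,"ay":0,"az":0}]'

```text
time_s: 14.8
tool_pos: [0.5871, 0.0542, 0.0475]
tool_rot: [179.9, -0.0, 170.4]
force: [-0.6, -3.2, 3.8]
grip_width: 0.0258
grasp_force: 10.0
```

Call:
jog_arm --motion '[{"x":0,"y":0.2,"z":0,"ax":0,"ay":0,"az":0},{"x":0,"y":0.2,"z":0,"ax":0,"ay":0,"az":0},{"x":-0.05,"y":0.2,"z":0,"ax":0,"ay":0,"az":0},{"x":0,"y":0.2,"z":0,"ax":0,"ay":0,"az":0},{"x":0,"y":0,"z":0,"ax":0,"ay":0,"az":0}]'

```text
time_s: 15.3
tool_pos: [0.5894, 0.0613, 0.0475]
tool_rot: [180.0, 0.0, 170.4]
force: [1.0, -4.8, 2.9]
grip_width: 0.0258
grasp_force: 10.0
```

Call:
jog_arm --motion '[{"x":0,"y":0.2,"z":0,"ax":0,"ay":0,"az":0},{"x":-0.05,"y":0.2,"z":0,"ax":0,"ay":0,"az":0},{"x":0,"y":0.2,"z":0,"ax":0,"ay":0,"az":0},{"x":0,"y":0.1,"z":0,"ax":0,"ay":0,"az":0},{"x":0,"y":0,"z":0,"ax":0,"ay":0,"az":0}]'

```text
time_s: 15.8
tool_pos: [0.5902, 0.0636, 0.0476]
tool_rot: [-179.7, -0.0, 170.3]
force: [-1.3, -11.7, 6.6]
grip_width: 0.0259
grasp_force: 10.1
```

Call:
jog_arm --motion '[{"x":0,"y":0.2,"z":0,"ax":0,"ay":0,"az":0},{"x":0,"y":0.2,"z":0,"ax":0,"ay":0,"az":0},{"x":0,"y":0.2,"z":0,"ax":0,"ay":0,"az":0},{"x":0,"y":0,"z":0,"ax":0,"ay":0,"az":0},{"x":0,"y":0,"z":0,"ax":0,"ay":0,"az":0}]' --squeeze 30

```text
time_s: 16.3
tool_pos: [0.5904, 0.0643, 0.0476]
tool_rot: [-179.4, -0.1, 170.1]
force: [-3.0, -18.7, 9.7]
grip_width: 0.0253
grasp_force: 30.0
```

Call:
jog_arm --motion '[{"x":0,"y":0.2,"z":0,"ax":0,"ay":0,"az":0},{"x":0,"y":0.2,"z":0,"ax":0,"ay":0,"az":0},{"x":0,"y":0,"z":0,"ax":0,"ay":0,"az":0},{"x":0,"y":0,"z":0,"ax":0,"ay":0,"az":0},{"x":0,"y":0,"z":0,"ax":0,"ay":0,"az":0}]'

```text
time_s: 16.8
tool_pos: [0.5905, 0.0647, 0.0476]
tool_rot: [-179.2, -0.1, 170.0]
force: [-5.0, -24.2, 12.5]
grip_width: 0.0256
grasp_force: 30.1
```

Call:
jog_arm --motion '[{"x":0,"y":0.2,"z":0,"ax":0.4,"ay":0,"az":0},{"x":0,"y":0.2,"z":0,"ax":0.4,"ay":0,"az":0},{"x":0,"y":0,"z":-0.1,"ax":0.2,"ay":0,"az":0},{"x":0,"y":0,"z":0,"ax":0,"ay":0,"az":0},{"x":0,"y":0,"z":0,"ax":0,"ay":0,"az":0}]'

```text
time_s: 17.3
tool_pos: [0.5907, 0.0658, 0.0478]
tool_rot: [-177.9, -0.2, 169.9]
force: [-4.7, -27.8, 8.2]
grip_width: 0.0257
grasp_force: 30.1
```

```bash
python3 - <<'E'
from h import *
o=env.get_obs(); print(o["force"],o["wrist_torque"],np.round(o["qpos"],1))
t=env.read_camera("top")[:,:,::-1]; s=env.read_camera("side")[:,:,::-1]
cv2.imwrite("pics/c7.png",crop(s,280,155,80,75,8))
E
```

```text
[ -4.65414407 -27.76064531   8.24631127] [-7.08479651  1.13797123  0.04317159] [-41.8  24.2  38.8 102.7 -15.   59.6  82.2]
```

View pics/c7.png

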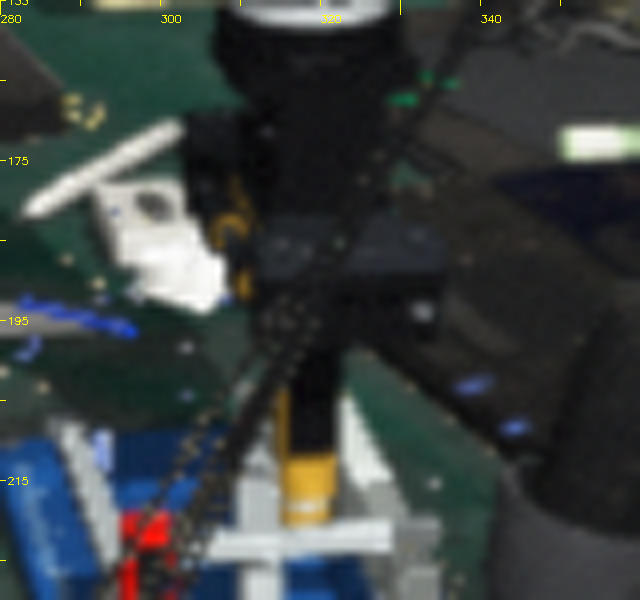

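I had the tilt sign wrong: roll is now 2° off. I'll bring the tool back upright while still pressing.

Call:
jog_arm --motion '[{"x":0,"y":0,"z":0,"ax":-0.7,"ay":0,"az":0},{"x":0,"y":0,"z":0,"ax":-0.7,"ay":0,"az":0},{"x":0,"y":0,"z":0,"ax":-0.7,"ay":0,"az":0},{"x":0,"y":0,"z":0,"ax":0,"ay":0,"az":0},{"x":0,"y":0,"z":0,"ax":0,"ay":0,"az":0}]'

```text
time_s: 17.9
tool_pos: [0.5908, 0.0659, 0.0477]
tool_rot: [179.9, -0.1, 169.9]
force: [-5.7, -28.6, 9.4]
grip_width: 0.026
grasp_force: 30.3
```

Call:
jog_arm --motion '[{"x":0,"y":-0.4,"z":0,"ax":0.3,"ay":0,"az":0},{"x":0,"y":-0.4,"z":0,"ax":0.3,"ay":0,"az":0},{"x":0,"y":-0.4,"z":-0.1,"ax":0.3,"ay":0,"az":0},{"x":0,"y":-0.3,"z":0,"ax":0.2,"ay":0,"az":0},{"x":0,"y":0,"z":0,"ax":0,"ay":0,"az":0}]'

```text
time_s: 18.4
tool_pos: [0.5905, 0.0652, 0.0477]
tool_rot: [-179.9, 0.0, 170.3]
force: [3.7, -7.6, -4.3]
grip_width: 0.0252
grasp_force: 30.0
```

Call:
jog_arm --motion '[{"x":0,"y":0,"z":0,"ax":0,"ay":0,"az":0},{"x":0,"y":0,"z":0,"ax":0,"ay":0,"az":0},{"x":0,"y":0,"z":0,"ax":0,"ay":0,"az":0},{"x":0,"y":0,"z":0,"ax":0,"ay":0,"az":0},{"x":0,"y":0,"z":0,"ax":0,"ay":0,"az":0}]' --claw 0.3

```text
time_s: 18.9
tool_pos: [0.59, 0.0688, 0.0491]
tool_rot: [179.9, -0.1, 170.5]
force: [-0.4, -0.2, -0.2]
grip_width: 0.054
grasp_force: 0.0
```

Call:
jog_arm --motion '[{"x":0,"y":0,"z":-1.0,"ax":0,"ay":0,"az":0},{"x":0,"y":0,"z":-2.0,"ax":0,"ay":0,"az":0},{"x":0,"y":0,"z":-3.5,"ax":0,"ay":0,"az":0},{"x":0,"y":0,"z":-3.5,"ax":0,"ay":0,"az":0},{"x":0,"y":0,"z":-3.0,"ax":0,"ay":0,"az":0}]'

```text
time_s: 19.4
tool_pos: [0.5907, 0.0675, 0.1819]
tool_rot: [179.9, 0.0, 170.4]
force: [0.8, 0.5, 0.4]
grip_width: 0.0567
grasp_force: 0.0
```

```bash
python3 - <<'E'
from mv import *
p,R=cur(); print(p,R.as_euler("xyz",degrees=True),env.get_obs()["force"])
g=np.array([.54682,.05269]);th=np.radians(80.2);M=np.array([[np.cos(th),-np.sin(th)],[np.sin(th),np.cos(th)]])
c=g+M@[-.102,.047]; print("cursor grip",c)
# go to above grip at z .15, then down to .033
for nm,a,b,n in [("over",p,np.r_[c,p[2]],10),("down",np.r_[c,p[2]],np.r_[c,.035],10)]:
    print(nm); rows(a,R if nm=="over" else down(170.2),b,down(170.2),n)
t=env.read_camera("top")[:,:,::-1]; s=env.read_camera("side")[:,:,::-1]
cv2.imwrite("pics/c8.png",np.hstack([crop(t,215,190,90,85,4),crop(s,275,170,80,85,5)[:340]])); cv2.imwrite("pics/s8.png",s); cv2.imwrite("pics/t8.png",t)
E
```

```text
[0.5906998  0.06752193 0.1818882 ] [1.79868696e+02 2.00215231e-02 1.70421701e+02] [0.81906017 0.51829696 0.36950782]
cursor grip [ 0.48314446 -0.03982176]
over
   [0.88, -1.24, -0.0] [0.01, 0.0, 0.02]
   [0.88, -1.24, -0.0] [0.01, 0.0, 0.02]
   [0.88, -1.24, -0.0] [0.01, 0.0, 0.02]
   [0.88, -1.24, -0.0] [0.01, 0.0, 0.02]
   [0.88, -1.24, -0.0] [0.01, 0.0, 0.02]
   [0.88, -1.24, -0.0] [0.01, 0.0, 0.02]
   [0.88, -1.24, -0.0] [0.01, 0.0, 0.02]
   [0.88, -1.24, -0.0] [0.01, 0.0, 0.02]
   [0.88, -1.24, -0.0] [0.01, 0.0, 0.02]
   [0.88, -1.24, -0.0] [0.01, 0.0, 0.02]
down
   [-0.0, -0.0, 1.47] [0.0, 0.0, 0.0]
   [-0.0, -0.0, 1.47] [0.0, 0.0, 0.0]
   [-0.0, -0.0, 1.47] [0.0, 0.0, 0.0]
   [-0.0, -0.0, 1.47] [0.0, 0.0, 0.0]
   [-0.0, -0.0, 1.47] [0.0, 0.0, 0.0]
   [-0.0, -0.0, 1.47] [0.0, 0.0, 0.0]
   [-0.0, -0.0, 1.47] [0.0, 0.0, 0.0]
   [-0.0, -0.0, 1.47] [0.0, 0.0, 0.0]
   [-0.0, -0.0, 1.47] [0.0, 0.0, 0.0]
   [-0.0, -0.0, 1.47] [0.0, 0.0, 0.0]
```

View pics/c8.png

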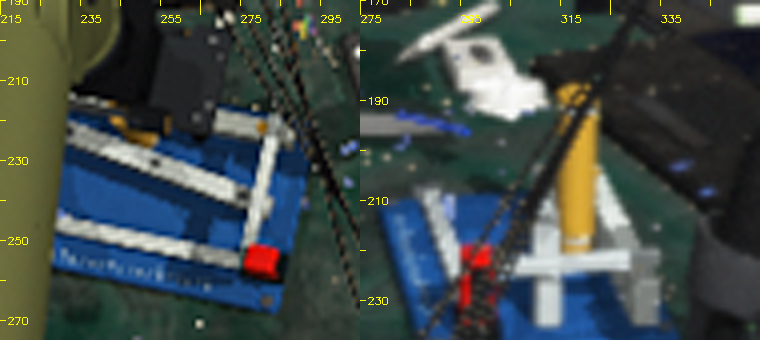

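The tube stands upright and wedged: side view (316,188) to (316,220), top band clear of the fingers. The gauge axis sits at about x = 20 mm. Now I'll move to the red grip, slowly near the leads.

Call:
jog_arm --motion '[{"x":1.3,"y":-1.2,"z":0,"ax":0,"ay":0,"az":0},{"x":1.3,"y":-1.2,"z":0,"ax":0,"ay":0,"az":0},{"x":1.3,"y":-1.2,"z":0,"ax":0,"ay":0,"az":0},{"x":1.3,"y":-1.2,"z":0,"ax":0,"ay":0,"az":0},{"x":1.3,"y":-1.2,"z":0,"ax":0,"ay":0,"az":0}]'

```text
time_s: 20.0
tool_pos: [0.5152, 0.0188, 0.1788]
tool_rot: [179.9, -0.1, 170.4]
force: [0.1, -0.2, -0.5]
grip_width: 0.0566
grasp_force: 0.0
```

Call:
jog_arm --motion '[{"x":0.6,"y":-0.7,"z":1.0,"ax":0,"ay":0,"az":0},{"x":0.6,"y":-0.7,"z":1.0,"ax":0,"ay":0,"az":0},{"x":0.6,"y":-0.7,"z":1.0,"ax":0,"ay":0,"az":0},{"x":0.5,"y":-0.7,"z":1.0,"ax":0,"ay":0,"az":0},{"x":0,"y":-0.7,"z":1.0,"ax":0,"ay":0,"az":0}]'

```text
time_s: 20.5
tool_pos: [0.4868, -0.0117, 0.1279]
tool_rot: [179.9, -0.1, 170.5]
force: [-0.7, 0.2, 0.9]
grip_width: 0.0567
grasp_force: 0.0
```

Call:
jog_arm --motion '[{"x":0,"y":-0.6,"z":0.5,"ax":0,"ay":0,"az":0},{"x":0,"y":-0.6,"z":0.5,"ax":0,"ay":0,"az":0},{"x":0,"y":-0.6,"z":0.5,"ax":0,"ay":0,"az":0},{"x":0,"y":-0.5,"z":0.5,"ax":0,"ay":0,"az":0},{"x":0,"y":-0.5,"z":0.5,"ax":0,"ay":0,"az":0}]'

```text
time_s: 21.0
tool_pos: [0.4832, -0.0395, 0.1039]
tool_rot: [179.9, -0.1, 170.4]
force: [-0.6, 0.4, 0.3]
grip_width: 0.0568
grasp_force: 0.0
```

```bash
python3 - <<'E'
from mv import *
p,R=cur(); o=env.get_obs(); print(p,R.as_euler("xyz",degrees=True),o["force"],o["wrist_torque"])
print("grip tri",tri((298.5,219.5),(280.2,254.9)), atz("top",(280.2,254.9),.07), atz("side",(298.5,219.5),.07))
s=cv2.imread("pics/s8.png").astype(int); t=cv2.imread("pics/t8.png").astype(int)
for n,i in(("side",s),("top",t)):
    m=(i[...,2]>170)&(i[...,0]<70)&(i[...,1]<70); m[:200]=0; m[270:]=0; m[:,:270]=0; m[:,310:]=0
    v,u=np.nonzero(m); print(n,u.min(),u.max(),v.min(),v.max(),u.mean(),v.mean())
    if n=="top": P=atz("top",(u.mean(),v.mean()),.069); print(P)
c=P.copy(); c[2]=.061; rows(p,R,c,down(170.3),5)
E
```

```text
[ 0.48320379 -0.03945756  0.10385158] [ 1.79932133e+02 -5.17542023e-02  1.70432838e+02] [-0.59385385  0.38204147  0.34681124] [ 0.0824409  -0.02178283  0.02132367]
grip tri (array([ 0.48475959, -0.04074196,  0.07171699]), np.float64(0.0035090130649502046)) [ 0.48328483 -0.04013654  0.07      ] [ 0.48778485 -0.03729474  0.07      ]
side 295 300 219 230 297.4117647058824 222.8235294117647
top 276 284 251 257 279.9268292682927 254.02439024390245
[ 0.48614471 -0.0391012   0.069     ]
   [-0.06, 0.02, 0.86] [0.01, -0.01, 0.03]
   [-0.06, 0.02, 0.86] [0.01, -0.01, 0.03]
   [-0.06, 0.02, 0.86] [0.01, -0.01, 0.03]
   [-0.06, 0.02, 0.86] [0.01, -0.01, 0.03]
   [-0.06, 0.02, 0.86] [0.01, -0.01, 0.03]
```

No contact with the leads. I'll descend onto the top of the grip block and close.

Call:
jog_arm --motion '[{"x":-0.1,"y":0,"z":1.0,"ax":0,"ay":0,"az":0},{"x":0,"y":0,"z":1.0,"ax":0,"ay":0,"az":0},{"x":0,"y":0,"z":1.0,"ax":0,"ay":0,"az":0},{"x":0,"y":0,"z":0.8,"ax":0,"ay":0,"az":0},{"x":0,"y":0,"z":0.4,"ax":0,"ay":0,"az":0}]'

```text
time_s: 21.5
tool_pos: [0.4833, -0.039, 0.0609]
tool_rot: [180.0, -0.2, 170.5]
force: [-0.1, -0.2, 0.9]
grip_width: 0.0565
grasp_force: 0.0
```

Call:
jog_arm --motion '[{"x":0,"y":0,"z":0,"ax":0,"ay":0,"az":0},{"x":0,"y":0,"z":0,"ax":0,"ay":0,"az":0},{"x":0,"y":0,"z":0,"ax":0,"ay":0,"az":0},{"x":0,"y":0,"z":0,"ax":0,"ay":0,"az":0},{"x":0,"y":0,"z":0,"ax":0,"ay":0,"az":0}]' --claw -0.7 --squeeze 8

```text
time_s: 22.0
tool_pos: [0.4842, -0.0391, 0.0624]
tool_rot: [179.9, -0.0, 170.4]
force: [0.3, -0.6, -0.3]
grip_width: 0.0245
grasp_force: 0.2
```

Call:
jog_arm --motion '[{"x":0,"y":0,"z":0,"ax":0,"ay":0,"az":0},{"x":0,"y":0,"z":0,"ax":0,"ay":0,"az":0},{"x":0,"y":0,"z":0,"ax":0,"ay":0,"az":0},{"x":0,"y":0,"z":0,"ax":0,"ay":0,"az":0},{"x":0,"y":0,"z":0,"ax":0,"ay":0,"az":0}]'

```text
time_s: 22.5
tool_pos: [0.4842, -0.0391, 0.0623]
tool_rot: [179.9, -0.1, 170.4]
force: [-0.8, -0.2, 4.0]
grip_width: 0.0236
grasp_force: 8.0
```

Gripped on the block (24 mm). Expected travel to touch is about 90 mm, so 80 mm first, then fine steps.

Call:
jog_arm --motion '[{"x":0,"y":1.0,"z":0,"ax":0,"ay":0,"az":0},{"x":0,"y":1.0,"z":0,"ax":0,"ay":0,"az":0},{"x":0,"y":1.0,"z":0,"ax":0,"ay":0,"az":0},{"x":0,"y":1.0,"z":0,"ax":0,"ay":0,"az":0},{"x":0,"y":1.0,"z":0,"ax":0,"ay":0,"az":0}]'

```text
time_s: 23.0
tool_pos: [0.493, 0.0112, 0.0623]
tool_rot: [179.9, 0.0, 170.5]
force: [1.6, -3.1, 3.6]
grip_width: 0.0236
grasp_force: 8.0
```

Call:
jog_arm --motion '[{"x":0,"y":1.0,"z":0,"ax":0,"ay":0,"az":0},{"x":0,"y":1.0,"z":0,"ax":0,"ay":0,"az":0},{"x":0,"y":0.6,"z":0,"ax":0,"ay":0,"az":0},{"x":0,"y":0.4,"z":0,"ax":0,"ay":0,"az":0},{"x":0,"y":0,"z":0,"ax":0,"ay":0,"az":0}]'

```text
time_s: 23.5
tool_pos: [0.4984, 0.041, 0.0624]
tool_rot: [179.9, 0.0, 170.5]
force: [5.3, -0.4, -0.6]
grip_width: 0.0239
grasp_force: 8.0
```

Call:
jog_arm --motion '[{"x":0,"y":0.2,"z":0,"ax":0,"ay":0,"az":0},{"x":0,"y":0.2,"z":0,"ax":0,"ay":0,"az":0},{"x":0,"y":0,"z":0,"ax":0,"ay":0,"az":0},{"x":0,"y":0,"z":0,"ax":0,"ay":0,"az":0},{"x":0,"y":0,"z":0,"ax":0,"ay":0,"az":0}]'

```text
time_s: 24.0
tool_pos: [0.4989, 0.0441, 0.0624]
tool_rot: [179.9, 0.0, 170.4]
force: [5.5, -2.1, -1.0]
grip_width: 0.0237
grasp_force: 8.0
```

```bash
python3 - <<'E'
from mv import *
p,R=cur(); a=np.array([.1668,.986]); print("to go mm",(np.array([.5905,.0652])-p[:2])@a*1000-31, "moved",(p[:2]-[.4842,-.0391])@a*1000, p, env.get_obs()["force"],env.get_obs()["grip_width"])
E
```

```text
to go mm 5.097375977421038 moved 84.47326402257896 [0.49888241 0.04408888 0.06235564] [ 5.50831187 -2.05576056 -0.99372971] 0.02371282544730436
```

Call:
jog_arm --motion '[{"x":-0.2,"y":0,"z":0,"ax":0,"ay":0,"az":0},{"x":0,"y":0.1,"z":0,"ax":0,"ay":0,"az":0},{"x":0,"y":0.1,"z":0,"ax":0,"ay":0,"az":0},{"x":0,"y":0.1,"z":0,"ax":0,"ay":0,"az":0},{"x":0,"y":0,"z":0,"ax":0,"ay":0,"az":0}]'

```text
time_s: 24.5
tool_pos: [0.4994, 0.0469, 0.0623]
tool_rot: [179.9, -0.2, 170.4]
force: [-0.1, -1.0, 6.8]
grip_width: 0.0238
grasp_force: 8.0
```

Call:
jog_arm --motion '[{"x":0,"y":0.1,"z":0,"ax":0,"ay":0,"az":0},{"x":0,"y":0,"z":0,"ax":0,"ay":0,"az":0},{"x":0,"y":0,"z":0,"ax":0,"ay":0,"az":0},{"x":0,"y":0,"z":0,"ax":0,"ay":0,"az":0},{"x":0,"y":0,"z":0,"ax":0,"ay":0,"az":0}]'

```text
time_s: 25.0
tool_pos: [0.4996, 0.0479, 0.0623]
tool_rot: [179.9, -0.2, 170.4]
force: [-0.8, -1.8, 5.9]
grip_width: 0.0239
grasp_force: 8.0
```

Call:
jog_arm --motion '[{"x":0,"y":0.1,"z":0,"ax":0,"ay":0,"az":0},{"x":0,"y":0,"z":0,"ax":0,"ay":0,"az":0},{"x":0,"y":0,"z":0,"ax":0,"ay":0,"az":0},{"x":0,"y":0,"z":0,"ax":0,"ay":0,"az":0},{"x":0,"y":0,"z":0,"ax":0,"ay":0,"az":0}]'

```text
time_s: 25.5
tool_pos: [0.4998, 0.0488, 0.0623]
tool_rot: [179.9, -0.2, 170.4]
force: [-1.1, -1.2, 5.3]
grip_width: 0.0237
grasp_force: 8.0
```

Call:
jog_arm --motion '[{"x":0,"y":0.1,"z":0,"ax":0,"ay":0,"az":0},{"x":0,"y":0,"z":0,"ax":0,"ay":0,"az":0},{"x":0,"y":0,"z":0,"ax":0,"ay":0,"az":0},{"x":0,"y":0,"z":0,"ax":0,"ay":0,"az":0},{"x":0,"y":0,"z":0,"ax":0,"ay":0,"az":0}]'

```text
time_s: 26.0
tool_pos: [0.4999, 0.0497, 0.0623]
tool_rot: [179.9, -0.2, 170.4]
force: [-0.2, -2.0, 6.6]
grip_width: 0.0236
grasp_force: 8.0
```

Call:
jog_arm --motion '[{"x":0,"y":0.1,"z":0,"ax":0,"ay":0,"az":0},{"x":0,"y":0,"z":0,"ax":0,"ay":0,"az":0},{"x":0,"y":0,"z":0,"ax":0,"ay":0,"az":0},{"x":0,"y":0,"z":0,"ax":0,"ay":0,"az":0},{"x":0,"y":0,"z":0,"ax":0,"ay":0,"az":0}]'

```text
time_s: 26.5
tool_pos: [0.5, 0.0499, 0.0623]
tool_rot: [180.0, -0.2, 170.4]
force: [-1.7, -2.7, 7.2]
grip_width: 0.0237
grasp_force: 8.0
```

Call:
jog_arm --motion '[{"x":0,"y":0.1,"z":0,"ax":0,"ay":0,"az":0},{"x":0,"y":0,"z":0,"ax":0,"ay":0,"az":0},{"x":0,"y":0,"z":0,"ax":0,"ay":0,"az":0},{"x":0,"y":0,"z":0,"ax":0,"ay":0,"az":0},{"x":0,"y":0,"z":0,"ax":0,"ay":0,"az":0}]'

```text
time_s: 27.0
tool_pos: [0.5, 0.05, 0.0623]
tool_rot: [-180.0, -0.2, 170.4]
force: [-2.1, -5.2, 9.0]
grip_width: 0.0242
grasp_force: 8.0
```

It touches: motion stopped at 0.050 and the force rose. I'll relax a little, open, and lift away.

Call:
jog_arm --motion '[{"x":0,"y":-0.1,"z":0,"ax":0,"ay":0,"az":0},{"x":0,"y":0,"z":0,"ax":0,"ay":0,"az":0},{"x":0,"y":0,"z":0,"ax":0,"ay":0,"az":0},{"x":0,"y":0,"z":0,"ax":0,"ay":0,"az":0},{"x":0,"y":0,"z":0,"ax":0,"ay":0,"az":0}]'

```text
time_s: 27.5
tool_pos: [0.5, 0.05, 0.0623]
tool_rot: [180.0, -0.2, 170.4]
force: [-0.3, -4.0, 7.2]
grip_width: 0.0237
grasp_force: 8.0
```

Call:
jog_arm --motion '[{"x":0,"y":0,"z":0,"ax":0,"ay":0,"az":0},{"x":0,"y":0,"z":0,"ax":0,"ay":0,"az":0},{"x":0,"y":0,"z":0,"ax":0,"ay":0,"az":0},{"x":0,"y":0,"z":0,"ax":0,"ay":0,"az":0},{"x":0,"y":0,"z":0,"ax":0,"ay":0,"az":0}]' --claw 0.2

```text
time_s: 28.0
tool_pos: [0.5007, 0.0506, 0.062]
tool_rot: [179.9, -0.1, 170.5]
force: [-0.1, 0.6, 0.4]
grip_width: 0.0501
grasp_force: 0.0
```

Call:
jog_arm --motion '[{"x":0,"y":0,"z":-1,"ax":0,"ay":0,"az":0},{"x":0,"y":0,"z":-3,"ax":0,"ay":0,"az":0},{"x":0,"y":0,"z":-4,"ax":0,"ay":0,"az":0},{"x":0,"y":0,"z":-4,"ax":0,"ay":0,"az":0},{"x":0,"y":0,"z":-4,"ax":0,"ay":0,"az":0}]'

```text
time_s: 28.5
tool_pos: [0.501, 0.0497, 0.2246]
tool_rot: [179.9, -0.0, 170.4]
force: [0.6, 0.8, 0.5]
grip_width: 0.0521
grasp_force: 0.0
```

Call:
jog_arm --motion '[{"x":0,"y":2,"z":-3,"ax":0,"ay":0,"az":0},{"x":0,"y":4,"z":-2,"ax":0,"ay":0,"az":0},{"x":0,"y":4,"z":-1,"ax":0,"ay":0,"az":0},{"x":0,"y":4,"z":0,"ax":0,"ay":0,"az":0},{"x":0,"y":3,"z":0,"ax":0,"ay":0,"az":0}]'

```text
time_s: 29.0
tool_pos: [0.5295, 0.2207, 0.2836]
tool_rot: [179.8, -0.0, 170.6]
force: [-0.4, -0.0, -0.9]
grip_width: 0.0524
grasp_force: 0.0
```

```bash
python3 - <<'E'
from fit import *
g=np.array([.54682,.05269,np.radians(80.2)])
t=env.read_camera("top"); s=env.read_camera("side"); cv2.imwrite("pics/t9.png",t[:,:,::-1]); cv2.imwrite("pics/s9.png",s[:,:,::-1])
hs=cv2.cvtColor(s,cv2.COLOR_RGB2HSV); m=cv2.inRange(hs,(14,120,110),(28,255,255)); m[:,:280]=0;m[:,345:]=0;m[:150]=0;m[:,:][235:]=0
n,l,st,c=cv2.connectedComponentsWithStats(m); k=1+np.argmax(st[1:,4]); print("brass side",st[k],c[k].round(1))
ax=np.array([.5905,.0652]); 
P=lambda z:[[ax[0],ax[1],z]]
print("pred tube side top,bottomvisible",proj("side",np.array([P(.122)[0],P(.06)[0]])).round(1).tolist())
vs,us=np.nonzero(l==k)
for v in range(vs.min(),vs.max()+1,4): print(v,us[vs==v].min(),us[vs==v].max(),end="; ")
i=t.astype(int); m=(i[...,0]>170)&(i[...,1]<70)&(i[...,2]<70); m[:200]=0; m[285:]=0; m[:,:200]=0; m[:,310:]=0
v,u=np.nonzero(m); print("\nred top",len(u),u.mean(),v.mean(), atz("top",(u.mean(),v.mean()),.069)) if len(u) else print("hidden")
for nm in ("top","side"):
  a=cv2.absdiff(cv2.imread(f"pics/{nm}0.png"),cv2.imread(f"pics/{nm}9.png" if 0 else f"pics/{nm[0]}9.png")).max(2)
  n,l,st,c=cv2.connectedComponentsWithStats((a>40).astype(np.uint8)); print(nm,[x.tolist() for x in st[1:] if x[4]>15])
E
```

```text
brass side [315 193   8  16  84] [318.7 201.4]
pred tube side top,bottomvisible [[318.2, 188.0], [318.0, 205.7]]
193 320 322; 197 318 321; 201 316 321; 205 315 321; 
red top 43 251.5581395348837 248.4418604651163 [0.50128429 0.05044357 0.069     ]
top [[0, 164, 226, 316, 21635], [174, 199, 11, 5, 24], [162, 205, 27, 28, 313], [225, 212, 35, 44, 643], [272, 222, 15, 20, 92], [388, 223, 27, 17, 153], [265, 228, 7, 6, 26], [261, 242, 27, 21, 257], [124, 256, 6, 8, 28], [263, 409, 19, 10, 72], [245, 411, 15, 8, 22], [213, 423, 16, 29, 298], [253, 433, 19, 15, 65], [169, 445, 104, 35, 1416]]
side [[90, 0, 12, 24, 176], [116, 0, 19, 11, 117], [130, 0, 173, 200, 7863], [105, 11, 18, 21, 71], [98, 33, 5, 56, 93], [107, 87, 27, 3, 56], [97, 93, 8, 63, 213], [105, 92, 33, 5, 112], [115, 120, 5, 36, 44], [88, 159, 12, 57, 190], [110, 158, 10, 4, 25], [146, 158, 9, 55, 239], [96, 163, 5, 23, 31], [101, 165, 2, 18, 20], [314, 186, 7, 11, 36], [311, 190, 21, 35, 263], [124, 196, 8, 5, 26], [283, 207, 31, 32, 398], [315, 226, 6, 3, 16], [367, 257, 31, 42, 490], [370, 288, 17, 11, 35]]
```

```bash
python3 - <<'E'
from h import *
t=cv2.imread("pics/t9.png"); m=cv2.inRange(cv2.cvtColor(t,cv2.COLOR_BGR2HSV),(12,110,80),(30,255,255)); m[:195]=0;m[235:]=0;m[:,:225]=0;m[:,275:]=0
n,l,st,c=cv2.connectedComponentsWithStats(m); print([(x.tolist(),y.round(1).tolist()) for x,y in zip(st[1:],c[1:]) if x[4]>5], proj("top",[[.5905,.0652,.122],[.5905,.0652,.042]]).round(1).tolist())
print(env.get_obs()["time_s"], env.sign_off())
E
```

```text
[([234, 212, 3, 2, 6], [235.0, 212.5]), ([241, 213, 12, 13, 73], [247.0, 218.9])] [[245.9, 216.9], [249.4, 222.1]]
the job is handed in; nothing more can be done
29.1 None
```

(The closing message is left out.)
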